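Unlatch and open the gate of the molcajete crib

ROBOT

A 7-joint arm with a two-finger parallel gripper is mounted at the origin on the work surface. World frame = base frame: x ahead of the robot, y to its left, z up, the work surface at z = 0. Lengths are in m, angles in rad, forces in N, time in s.
With the tool pointing down it reaches from about 0.425 to 0.875 m from the base axis. Payload 4.7 kg.
Tool frame: the origin (TCP) lies on the centre line of the jaws, within the pads' length; the fingertips stand 19 mm ahead of it and the grasp point (between the pads) is the TCP; x points along the fingers, z is the direction in which the jaws open and shut, and the axes are right-handed (so a half turn about x gives the same grasp; the last joint's range is limited). The gripper opens to 87 mm and grips with 3 to 60 N. Pads are 19 mm wide; open, the fingers measure 117 mm over their backs; the gripper's body (75 mm by 190 mm) begins 51 mm behind the grasp point.
Start: joints at [-1.17, 0.321, -0.07, 1.45, 0.023, 1.371, -0.057], TCP at [0.245, 0.602, 0.242] pointing down, gripper open.
Joint ranges: [-2.86, 2.86], [-0.3, 2.09], [-1.38, 1.24], [0.06, 2.45], [-1.56, 4.7], [0.09, 2.05], [-2.69, 2.69]. Speed limits (rad/s): [2.57, 2.57, 3.14, 3.14, 3.14, 3.14, 3.14].

INTERFACE

Orientations are given as a rotation vector (axis times angle).
In Python, from bench import get_state, get_image, camera_info, close_job gives the robot as it stands.
- The arm moves only by the tool jog_arm, never from a script. Its argument "targets" is a list of rows, each a list of 7 numbers: the turn, a rotation vector about the tool's x, y, z in degrees, then the shift along the tool's x, y, z in cm, then the finger opening in cm, from 0 to 8.7. In form: [[wx, wy, wz, tx, ty, tz, jaw], ...]. A call has 1 to 10 rows; each row shifts and turns the commanded pose from where the row before left it, along the tool's axes as they then stand; what a row does not reach is not made up. A row lasts 1/8 s, in which the tool goes at most 62.5 mm and 10.7 degrees, less where a joint would pass 70% of its speed; a pose out of reach is approached as far as the arm can. A call is refused whole if a number of a shift passes 6.25 or a number of a turn 10.7, either way. A call with a gripper value outside its range is refused whole. The fingers move at their own pace and stop on an object; "squeeze" is the grip in N (left out, the last holds). Time passes only in rows, so rows that do not move let the fingers close. It gives the time, the measured TCP pose, the force and the opening at its end, in the units of the state.
- get_state(): the state, without advancing time (a new reading comes with each control period).
- get_image(name): name is "scene" or "top"; returns (picture, depth): 420x560x3 uint8, red, green, blue; 420x560 float32, m along the optical axis (not along the pixel's ray), 0 where there is no reading.
- camera_info(name): a dict with "intrinsics" (3x3 intrinsics, pixels), "k1" (the pictures are not rectified: a ray, as slopes to the right and down, at radius r is drawn at 1 + k1 r^2 times it, then the intrinsics apply), "world_from_camera" (4x4, takes a point from camera to world coordinates). Camera axes: x right, y up, looking along -z (the intrinsics and any distortion apply to the point x, -y, -z); pixel columns grow to the right and rows downward; lengths in m; the calibration is good to about 2 mm. A picture is of the moment at which its call begins. camera_info takes no time and is no camera call.
- close_job(): hands the job in, once; it reports no verdict.
The state is a dict: "time": time; "joint_positions": joint angles; "qd": joint speeds; "joint_torque": joint torques, N m; "position": TCP position; "tool_rot": TCP orientation; "ft_force": force on the tool from outside, world axes, zero at the start; "torque": the same for the moment, N m; "grip_width": opening from 0.0 (shut) to 1.0 (fully open).
Only numpy, scipy, OpenCV 4.12 (cv2) and the standard library are available. Lean on these libraries where they do the work, as an engineer would, in place of code of your own. Each camera call takes 0.05 s, during which the arm holds its last target.

TASK

Lift the gravity latch bar by its upright thumb piece until it is free of the catch, feeling for the opening in the catch instead of forcing the bar against it, and swing the gate gently wide open, about square to the front of the crib, so that the molcajete can be taken out. Then let the bar drop back to level, let go and leave the gate standing open. Leave the molcajete, pestle, bowl and measuring cup where they are.

Things in the scene. Friction and masses are not known exactly. Their poses are not given: they have to be found in the camera images.
- thumb_piece (a point): Grip centre of the upright steel thumb piece on the latch bar: a flat plate 10 mm thick (gate's x), 24 mm wide (gate's y), its top 20 mm above this point; free all round to 25 mm below it. 170 mm above the ledge when the bar is down. Turns with the bar. In the gate's frame it lies at x -16.5, y -170 mm; from the bar's pivot 100 mm towards the free end and 60 mm up.
- latch_pivot (a point): Pivot of the steel latch bar (8 mm thick, 12 mm tall, runs level across the front of the gate, weighs about 130 g) on the gate's front face, 110 mm above the ledge. The bar turns about the gate's x axis only; it falls back to level by its own weight.
- bar_tip (a point): Point on the bar's centre line, 152 mm from the pivot, where it passes through the catch (1 mm up at the thumb piece is 1.52 mm up here). The 12 mm tall bar leaves the catch forwards through a 17 mm opening, lip top to nib underside: lifted too little it hooks on the lip, too much on the nib. The catch bends if pressed with 15 N or more.
- gate_hinge (a point): On the vertical hinge axis of the gate, 110 mm above the ledge; axes turn with the gate: -y runs along the gate to its free end, -x is the front of the gate (towards the robot when shut), z up. The pine gate is 205 mm wide, 16 mm thick (centred on x 0), its top edge 143 mm above the ledge.
- gate (a joint): Opening angle of the gate in rad: 0 shut, grows as the free end swings out to the front (clockwise from above), stop at 1.75. Slightly stiff hinge (about 0.1 N m): stays where it is left. With the bar in the catch it has about 0.03 rad of play.
- latch_bar (a joint): Lift angle of the latch bar in rad: 0 level (resting on its stop on the gate), grows as the free end lifts, stop at 0.35.
- catch_post: Fixed pine post 28 mm wide, 165 mm high at the gate's free end; origin at its foot, 222 mm from the hinge, axes as the shut gate. Carries the steel catch, a C 10 mm wide round the bar: front lip 6 mm before the bar; roof 23 mm above the lip's top with a nib hanging 6 mm down at its front. Mounted at a height that differs and is not measured: lip top 4 to 24 mm above the level bar's underside.
- crib: Fixed open-topped pine crib 252 mm wide, 230 mm deep, walls 128 mm high; origin at the middle of its front, on the ledge; x points into the crib, y to its left as seen from the robot.
- molcajete: Volcanic stone mortar, 152 mm across, 88 mm high, standing in the crib. Bystander; origin under its centre.
- pestle: Wooden pestle 152 mm long, 42 mm thick, lying on the ledge right of the crib. Bystander; origin on the ledge under its middle.
- pinch_bowl: Turquoise ceramic bowl, 84 mm across, 40 mm high, on the ledge left of the crib. Bystander; origin under its centre.
- measuring_cup: Stainless steel measuring cup, 72 mm across, 48 mm high, with a flat handle, on the ledge left of the crib behind the bowl. Bystander; origin under its centre.

How it is judged:
By the outcome, as a careful person would: the job done as asked, in the order asked, and still so for the second after the job is handed in, with the robot touching nothing.
It also fails if it takes over 67 s, if anything falls off the work surface, if the arm or the gripper's body presses on something with over 40 N, if the wrist force passes 120 N, or if a joint passes its speed limit or range.

## Working session

There is one attempt and no reset: what is moved stays moved. The work goes in short steps, Python scripts to look and compute and a tool call to move; the robot and the scene stay as the last step left them, time stands still between calls to the robot, and variables do not carry over. Pictures are saved under pics/ and viewed, and the job is handed in when it is done.

Besides the shell and the picture viewer there is one more tool, called after ">>>" as name([rows], argument=value, ...), one row to a line, values as JSON. jog_arm: Moves the arm, as the interface text tells. Its arguments: {"type":"object","properties":{"targets":{"type":"array"},"squeeze":{"type":"number"}},"required":["targets"]}

```bash
ls; mkdir -p pics
cat > h.py <<'E'
import numpy as np, cv2
from scipy.spatial.transform import Rotation as R
from bench import *
def save(n,f,crop=None,s=1):
    im,d=get_image(n); np.save('pics/'+f+'_d.npy',d); np.save('pics/'+f+'.npy',im)
    out(f,crop,s); return im,d
def out(f,crop=None,s=1,o=None):
    im=np.load('pics/'+f+'.npy')
    if crop: im=im[crop[1]:crop[3],crop[0]:crop[2]]
    im=cv2.resize(im,None,fx=s,fy=s,interpolation=cv2.INTER_CUBIC)
    cv2.imwrite('pics/'+(o or f)+'.png',im[...,::-1])
def ray(n,u,v):
    c=camera_info(n);K=np.array(c['intrinsics']);D=np.array([c['k1'],0,0,0.])
    p=cv2.undistortPoints(np.array([[[u,v]]],float),K,D)[0,0]
    T=np.array(c['world_from_camera']);d=T[:3,:3]@np.array([p[0],-p[1],-1]);return T[:3,3],d
def atz(n,u,v,z):
    o,d=ray(n,u,v);return o+d*(z-o[2])/d[2]
def atd(n,u,v,dep):
    o,d=ray(n,u,v);return o+d*dep
def proj(n,P):
    c=camera_info(n);K=np.array(c['intrinsics']);T=np.linalg.inv(np.array(c['world_from_camera']))
    q=T[:3,:3]@np.array(P)+T[:3,3];x,y=q[0]/-q[2],-q[1]/-q[2];f=1+c['k1']*(x*x+y*y)
    return K[0,0]*x*f+K[0,2],K[1,1]*y*f+K[1,2]
E
python3 - <<'E'
from h import *
np.set_printoptions(precision=3,suppress=True)
print(get_state())
for n in ['scene','top']:
    print(camera_info(n)); save(n,n+'0',s=1.4)
E
```

```text
pics
{'time': 0.0, 'joint_positions': array([-1.17 ,  0.322, -0.07 ,  1.452,  0.023,  1.371, -0.057]), 'qd': array([ 0.002, -0.001, -0.002, -0.   , -0.001, -0.   ,  0.   ]), 'joint_torque': array([ -0.001, -49.129,  -0.404, -31.253,  -0.064,   0.044,   0.   ]), 'position': array([0.245, 0.601, 0.24 ]), 'tool_rot': array([-0.921,  1.369,  0.919]), 'ft_force': array([-0.307, -0.02 ,  0.124]), 'torque': array([0.053, 0.006, 0.023]), 'grip_width': 0.9924930063200309}
{'intrinsics': array([[440.714,   0.   , 270.499],
       [  0.   , 440.714, 209.843],
       [  0.   ,   0.   ,   1.   ]]), 'k1': 0.007116409081245082, 'world_from_camera': array([[-0.398, -0.729,  0.557,  1.201],
       [ 0.917, -0.327,  0.226,  0.229],
       [ 0.017,  0.601,  0.799,  0.83 ],
       [ 0.   ,  0.   ,  0.   ,  1.   ]])}
{'intrinsics': array([[501.938,   0.   , 270.668],
       [  0.   , 501.938, 202.012],
       [  0.   ,   0.   ,   1.   ]]), 'k1': -0.16209253213633135, 'world_from_camera': array([[-0.019,  0.997, -0.081,  0.601],
       [-1.   , -0.02 , -0.005,  0.055],
       [-0.007,  0.081,  0.997,  1.176],
       [ 0.   ,  0.   ,  0.   ,  1.   ]])}
```

View pics/scene0.png

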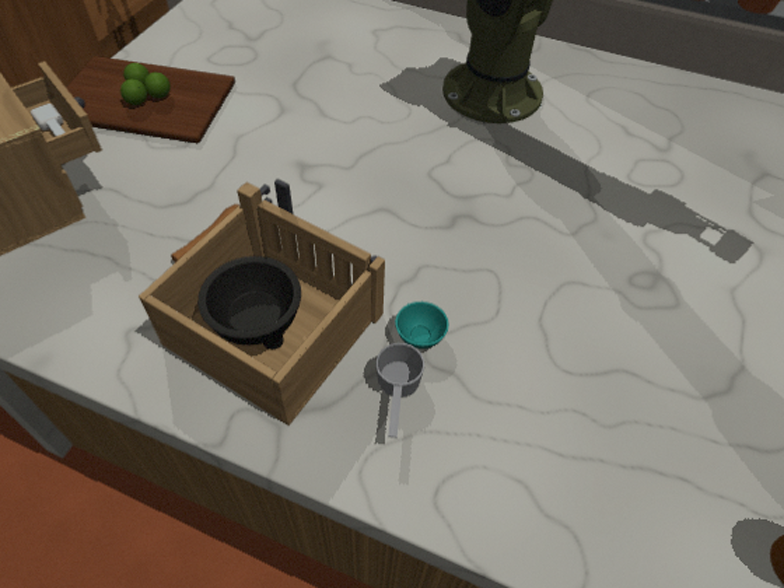

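View pics/top0.png

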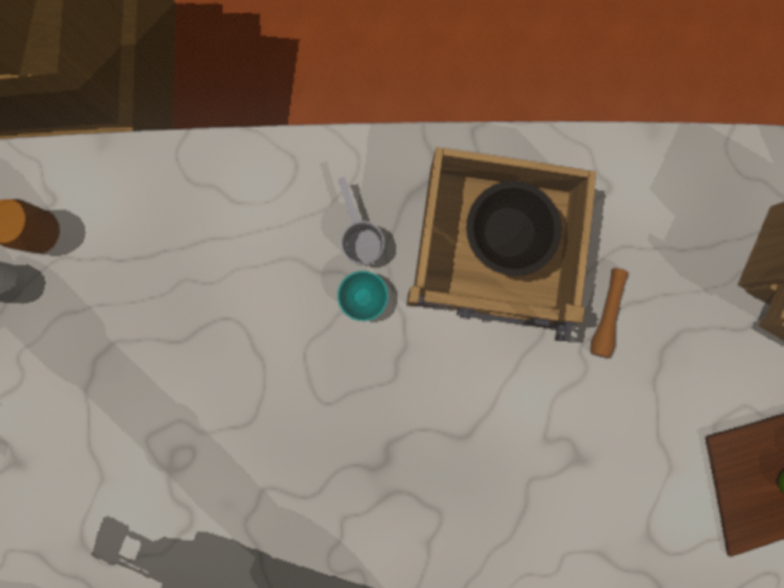

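The scene camera looks from behind the crib, with the gate's far side at px (260-380, 190-290). The top view shows the gate front at about px (410-585, 290-340), with the latch at about (565, 330). I'll zoom in.

Run:
```python
from h import *
out('top0',(280,90,450,260),4.7,'top0z')
out('scene0',(160,120,290,220),6,'scene0z')
```

```text
(no output)
```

View pics/top0z.png

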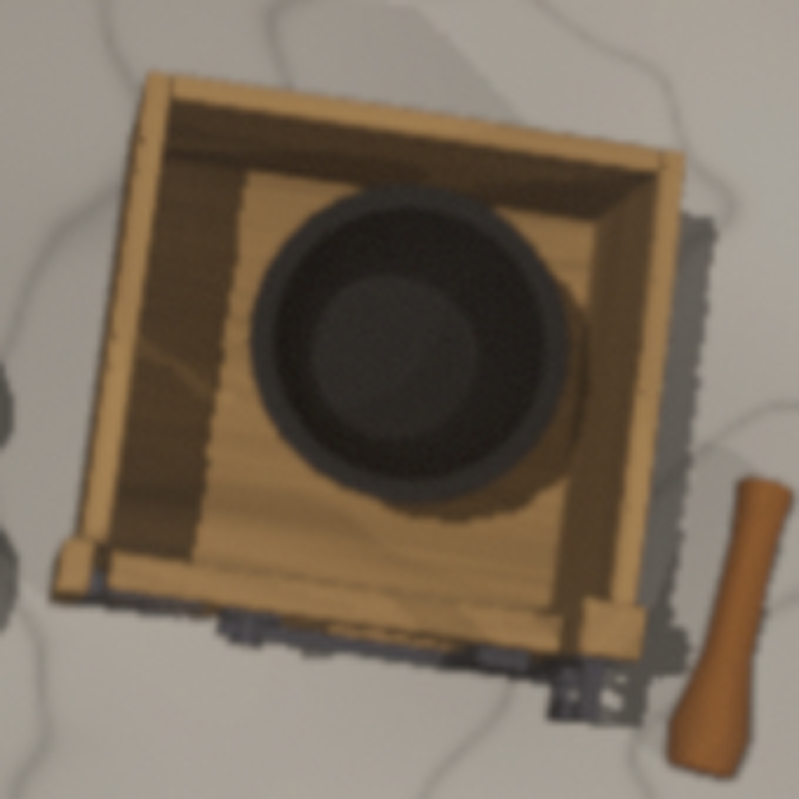

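View pics/scene0z.png

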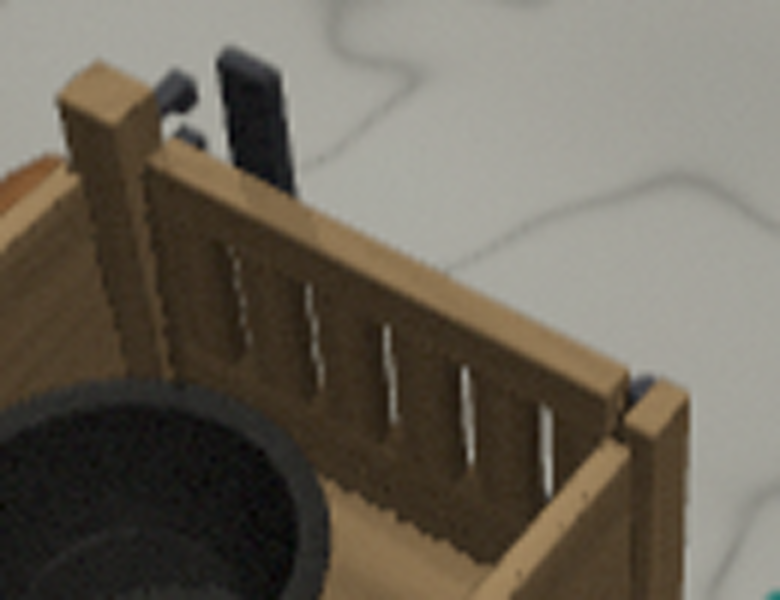

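Run:
```python
from h import *
np.set_printoptions(precision=4,suppress=True)
t=lambda x,y,z:atz('top',280+x/4.7-.4,90+y/4.7-.4,z)
s=lambda x,y,z:atz('scene',160+x/6-.4,120+y/6-.4,z)
print('post');P=[t(*p,.165) for p in [(585,597),(645,607),(640,660),(580,650)]];print(np.array(P),np.mean(P,0))
print('gate top');
for p in [(108,592),(560,645),(562,612),(108,548)]: print(t(*p,.143))
print('crib rear',t(150,75,.128),t(682,155,.128))
print('thumb top',t(500,655,.19), t(475,650,.19),t(528,660,.19))
print('scene post',[s(*p,.165) for p in [(97,62),(160,95),(110,125),(58,98)]])
print('scene gate back',s(150,158,.143),s(605,395,.143),s(175,138,.143),s(628,370,.143))
print('scene thumb',[s(*p,.19) for p in [(218,55),(232,46),(280,70),(270,77)]])
d=np.load('pics/top0_d.npy')
for p in [(500,655),(612,630),(420,350),(330,600),(500,760)]:
    u,v=280+p[0]/4.7,90+p[1]/4.7; print(p,atd('top',u,v,d[int(v),int(u)]))
```

```text
post
[[ 0.648  -0.2107  0.165 ]
 [ 0.6431 -0.2372  0.165 ]
 [ 0.6201 -0.2341  0.165 ]
 [ 0.6251 -0.2076  0.165 ]] [ 0.6341 -0.2224  0.165 ]
gate top
[ 0.6557 -0.0047  0.143 ]
[ 0.6281 -0.2044  0.143 ]
[ 0.6426 -0.2058  0.143 ]
[ 0.6751 -0.0052  0.143 ]
crib rear [ 0.8918 -0.0309  0.128 ] [ 0.8519 -0.2757  0.128 ]
thumb top [ 0.6232 -0.1667  0.19  ] [ 0.6256 -0.1561  0.19  ] [ 0.6208 -0.1786  0.19  ]
scene post [array([ 0.622 , -0.2332,  0.165 ]), array([ 0.6275, -0.204 ,  0.165 ]), array([ 0.6481, -0.2124,  0.165 ]), array([ 0.6439, -0.2363,  0.165 ])]
scene gate back [ 0.6386 -0.2052  0.143 ] [ 0.6731 -0.0085  0.143 ] [ 0.6259 -0.2021  0.143 ] [ 0.6597 -0.0059  0.143 ]
scene thumb [array([ 0.6232, -0.1794,  0.19  ]), array([ 0.6172, -0.1772,  0.19  ]), array([ 0.6209, -0.1561,  0.19  ]), array([ 0.6255, -0.1576,  0.19  ])]
(500, 655) [ 0.6224 -0.1674  0.1904]
(612, 630) [ 0.6325 -0.2225  0.1666]
(420, 350) [ 0.7731 -0.1645  0.0551]
(330, 600) [ 0.6492 -0.1029  0.1448]
(500, 760) [ 0.574  -0.2078  0.0043]
```

```bash
cat >> h.py <<'E'
YAW=-0.163
HINGE=np.array([.6695,-.0033,0])
def gate_pt(phi,th,dx=0,dz=0):
    # gate frame grasp point for lift th, opening phi
    e=.1*np.cos(th)-.06*np.sin(th); z=.11+.06*np.cos(th)+.1*np.sin(th)
    G=R.from_euler('z',YAW-phi)
    return HINGE+G.apply([-.0165+dx,-.07-e,z+dz])
def gate_rot(phi,th,sgn):
    G=R.from_euler('z',YAW-phi)
    # lifting free end(-y): rotation about gate x, negative angle (y->z would be + ; -y up is -)
    L=R.from_euler('x',-th)
    x=np.array([0,0,-1.]);z=np.array([sgn*1.,0,0]);y=np.cross(z,x)
    return G*L*R.from_matrix(np.column_stack([x,y,z]))
def plan(p0,R0,p1,R1,n):
    # n equal rows; constant tool-frame increments computed per row
    rv=(R0.inv()*R1).as_rotvec(); rows=[];p=p0;Rc=R0
    for i in range(1,n+1):
        pt=p0+(p1-p0)*i/n; 
        t=Rc.inv().apply(pt-p)*100
        rows.append(np.r_[np.degrees(rv/n),t]); p=pt;Rc=Rc*R.from_rotvec(rv/n)
    return np.array(rows)
E
python3 - <<'E'
from h import *
np.set_printoptions(precision=3,suppress=True,linewidth=150)
s=get_state();R0=R.from_rotvec(s['tool_rot']);print(R0.as_matrix())
for sg in (1,-1):
  rv=(R0.inv()*gate_rot(0,0,sg)).as_rotvec();print(sg,np.degrees(rv))
print(gate_pt(0,0),gate_pt(1.57,0))
# catch region depth in top view in gate frame
d=np.load('pics/top0_d.npy');G=R.from_euler('z',YAW)
pts=[]
for v in range(225,250):
  for u in range(375,425):
    if d[v,u]>0:
      w=G.inv().apply(atd('top',u,v,d[v,u])-HINGE)
      if w[2]>.08 and w[0]<-.010 and w[1]<-.13: pts.append(np.r_[u,v,w*1000])
print(np.array(pts).round(0).astype(int))
d=np.load('pics/scene0_d.npy')
print('scene')
for v in range(128,150):
  for u in range(184,200):
      w=G.inv().apply(atd('scene',u,v,d[v,u])-HINGE)*1000
      if 60<w[2]<200 and w[0]<-9: print(u,v,w.round(0).astype(int))
E
```

```text
[[-0.001 -0.926  0.377]
 [-0.002  0.377  0.926]
 [-1.    -0.    -0.002]]
1 [77.182 -0.075  0.069]
-1 [-102.818   -0.073   -0.08 ]
[ 0.626 -0.168  0.17 ] [0.504 0.04  0.17 ]
[[ 375  225  -11 -156  136]
 [ 376  225  -11 -158  140]
 [ 377  225  -11 -159  145]
 ...
 [ 404  243  -40 -221  143]
 [ 405  243  -40 -223  140]
 [ 406  243  -39 -224  144]]
scene
197 128 [ -18 -179  192]
198 128 [ -20 -177  192]
199 128 [ -21 -176  191]
196 129 [ -16 -181  190]
197 129 [ -17 -178  191]
198 129 [ -19 -177  191]
199 129 [ -19 -175  191]
196 130 [ -16 -180  188]
197 130 [ -17 -178  188]
198 130 [ -15 -174  192]
199 130 [ -17 -173  191]
189 131 [ -41 -227  142]
196 131 [ -14 -179  187]
197 131 [ -16 -178  186]
198 131 [ -15 -174  189]
199 131 [ -15 -172  190]
187 132 [ -36 -229  142]
188 132 [ -36 -226  143]
189 132 [ -36 -223  145]
190 132 [ -39 -222  143]
191 132 [ -38 -218  145]
196 132 [ -16 -181  182]
197 132 [ -15 -178  184]
198 132 [ -15 -175  186]
199 132 [ -17 -174  184]
186 133 [ -32 -229  141]
187 133 [ -34 -227  141]
188 133 [ -32 -223  144]
189 133 [ -33 -220  145]
190 133 [ -36 -220  14
[... 1752 characters left out ...]

193 142 [ -39 -219  113]
198 142 [ -16 -180  153]
199 142 [ -17 -178  154]
186 143 [ -10 -211  139]
189 143 [ -10 -202  143]
190 143 [ -11 -200  143]
191 143 [ -35 -222  112]
192 143 [ -36 -219  113]
193 143 [ -38 -218  111]
198 143 [ -15 -180  151]
199 143 [ -17 -179  150]
192 144 [ -10 -193  145]
193 144 [ -37 -218  109]
194 144 [ -39 -217  108]
198 144 [ -17 -182  145]
199 144 [ -17 -179  147]
193 145 [ -10 -191  143]
194 145 [ -12 -190  142]
198 145 [ -16 -182  143]
199 145 [ -14 -177  147]
194 146 [  -9 -188  142]
195 146 [  -9 -184  144]
196 146 [  -9 -181  146]
199 146 [ -15 -178  144]
197 147 [ -10 -179  144]
198 147 [ -12 -178  143]
199 147 [ -16 -180  138]
199 148 [  -9 -173  144]
```

Run:
```python
from h import *
out('scene0',(165,120,215,158),15,'sz2'); out('top0',(370,210,425,250),14,'tz2')
```

```text
(no output)
```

View pics/sz2.png

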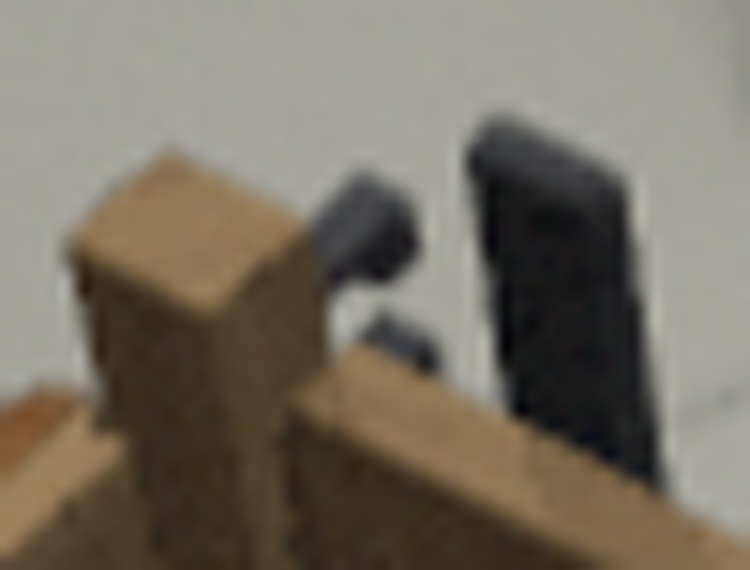

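View pics/tz2.png

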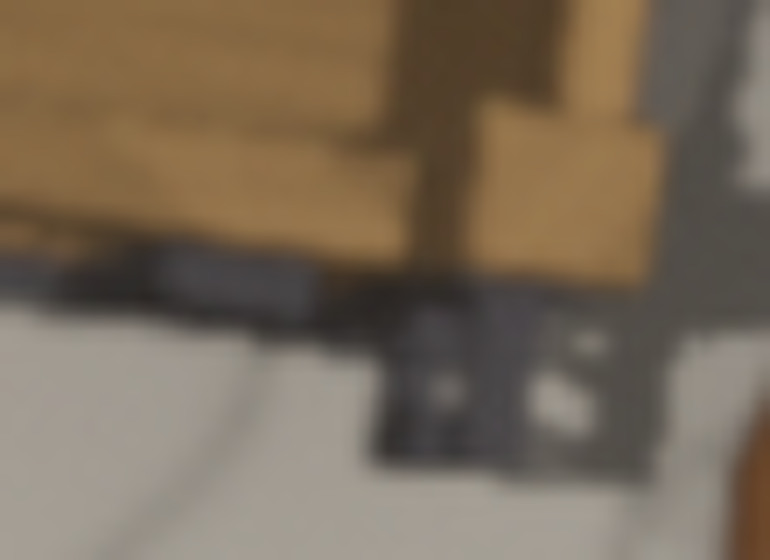

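Run:
```python
from h import *
np.set_printoptions(precision=2,suppress=True,linewidth=150)
s=get_state();R0=R.from_rotvec(s['tool_rot']);p0=s['position']
tgt=np.array([.6235,-.168,.265]);R1=gate_rot(0,0,1)
print(plan(p0,R0,tgt,R1,20))
```

```text
[[ 3.86 -0.    0.   -0.12 -3.2  -2.85]
 [ 3.86 -0.    0.   -0.12 -3.39 -2.63]
 [ 3.86 -0.    0.   -0.12 -3.56 -2.39]
 [ 3.86 -0.    0.   -0.12 -3.71 -2.15]
 [ 3.86 -0.    0.   -0.12 -3.85 -1.89]
 [ 3.86 -0.    0.   -0.12 -3.97 -1.63]
 [ 3.86 -0.    0.   -0.12 -4.07 -1.36]
 [ 3.86 -0.    0.   -0.12 -4.15 -1.08]
 [ 3.86 -0.    0.   -0.12 -4.21 -0.8 ]
 [ 3.86 -0.    0.   -0.12 -4.26 -0.52]
 [ 3.86 -0.    0.   -0.12 -4.28 -0.23]
 [ 3.86 -0.    0.   -0.12 -4.29  0.06]
 [ 3.86 -0.    0.   -0.12 -4.27  0.35]
 [ 3.86 -0.    0.   -0.12 -4.24  0.63]
 [ 3.86 -0.    0.   -0.12 -4.19  0.92]
 [ 3.86 -0.    0.   -0.12 -4.12  1.2 ]
 [ 3.86 -0.    0.   -0.12 -4.03  1.47]
 [ 3.86 -0.    0.   -0.12 -3.92  1.74]
 [ 3.86 -0.    0.   -0.12 -3.79  2.  ]
 [ 3.86 -0.    0.   -0.12 -3.65  2.25]]
```

>>> jog_arm([
  [3.86,0,0,-0.3,-3.2,-2.85,5],
  [3.86,0,0,-0.3,-3.4,-2.6,5],
  [3.86,0,0,-0.3,-3.55,-2.4,5],
  [3.86,0,0,-0.3,-3.7,-2.15,5],
  [3.86,0,0,-0.3,-3.85,-1.9,5],
  [3.86,0,0,-0.3,-3.95,-1.65,5],
  [3.86,0,0,-0.3,-4.05,-1.35,5],
  [3.86,0,0,-0.2,-4.15,-1.1,5],
  [3.86,0,0,0,-4.2,-0.8,5],
  [3.86,0,0,0,-4.25,-0.5,5],
])

```text
time: 1.35
position: [0.4343, 0.2162, 0.2643]
tool_rot: [-0.398, 1.534, 0.398]
ft_force: [1.0, 0.3, 1.0]
grip_width: 0.579
```

>>> jog_arm([
  [3.86,0,0,0,-4.3,-0.25,5],
  [3.86,0,0,0,-4.3,0.05,5],
  [3.86,0,0,0,-4.25,0.35,5],
  [3.86,0,0,0,-4.25,0.65,5],
  [3.86,0,0,0,-4.2,0.9,5],
  [3.86,0,0,0,-4.1,1.2,5],
  [3.86,0,0,0,-4.05,1.45,5],
  [3.86,0,0,0,-3.9,1.75,5],
  [3.86,0,0,0,-3.8,2.0,5],
  [3.86,0,0,0,-3.65,2.25,5],
])

```text
time: 2.6
position: [0.6232, -0.1685, 0.2641]
tool_rot: [0.13, 1.568, -0.129]
ft_force: [0.7, -0.5, 0.6]
grip_width: 0.575
```

>>> jog_arm([
  [0,0,0,0,0,0,4],
  [0,0,0,0,0,0,4],
])

```text
time: 2.85
position: [0.6226, -0.1668, 0.2639]
tool_rot: [0.128, 1.568, -0.127]
ft_force: [-0.1, 0.3, -0.2]
grip_width: 0.474
```

Run:
```python
from h import *
np.set_printoptions(precision=4,suppress=True,linewidth=150)
s=get_state();print(s)
R0=R.from_rotvec(s['tool_rot']);print(R0.as_matrix())
print(np.degrees((R0.inv()*gate_rot(0,0,1)).as_rotvec()), R0.inv().apply(np.array([.6235,-.168,.172])-s['position'])*100)
save('scene','s1',(150,60,310,180),5); save('top','t1',(330,150,450,250),6)
```

```text
{'time': 2.85, 'joint_positions': array([-0.2921,  0.344 ,  0.6669,  1.4536, -0.2131,  1.4186,  0.2161]), 'qd': array([-0.0208, -0.0167, -0.0152,  0.0068, -0.001 , -0.0013, -0.0005]), 'joint_torque': array([  1.2084, -42.9518,   7.7183, -30.888 ,   0.0817,   0.0139,   0.0008]), 'position': array([ 0.6226, -0.1668,  0.2639]), 'tool_rot': array([ 0.1285,  1.5683, -0.1272]), 'ft_force': array([-0.0599,  0.2897, -0.1559]), 'torque': array([-0.014 ,  0.1018,  0.0286]), 'grip_width': 0.47413761878125366}
[[-0.0012  0.1621  0.9868]
 [ 0.0009  0.9868 -0.1621]
 [-1.      0.0007 -0.0013]]
[ 0.0115 -0.0747 -0.0385] [ 9.1901 -0.1092  0.1199]
```

View pics/s1.png

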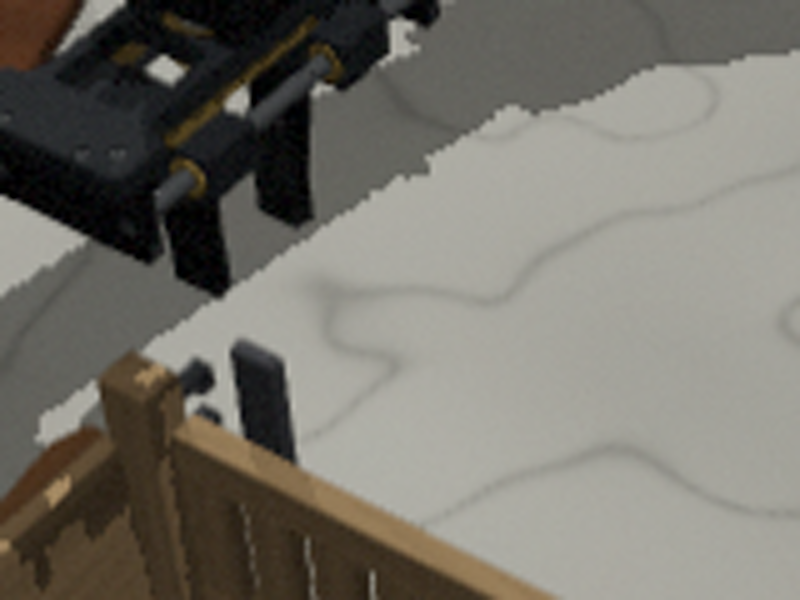

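View pics/t1.png

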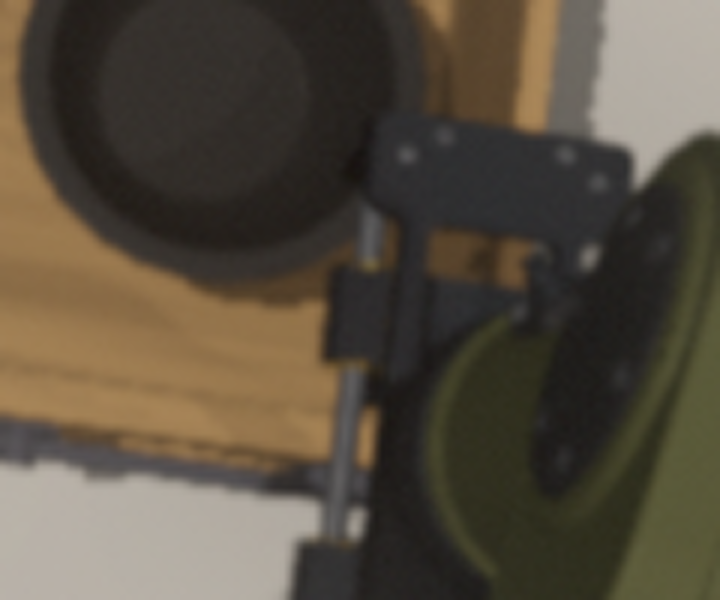

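The fingers hang behind and in front of the thumb plate, which is at about (262,395) in the scene crop. Descending.

>>> jog_arm([
  [0,0,0,2.5,0,0.1,4],
  [0,0,0,2.5,0,0,4],
  [0,0,0,2.0,0,0,4],
  [0,0,0,1.2,0,0,4],
  [0,0,0,1.0,0,0,4],
  [0,0,0,0,0,0,4],
])

```text
time: 3.7
position: [0.6236, -0.1675, 0.1721]
tool_rot: [0.128, 1.568, -0.128]
ft_force: [-0.6, -0.4, -0.6]
grip_width: 0.466
```

Run:
```python
from h import *
print(get_state()['position'],get_state()['grip_width'])
save('scene','s2',(165,80,265,155),8)
```

```text
[ 0.62364096 -0.16752234  0.17210032] 0.4657498911714913
```

View pics/s2.png

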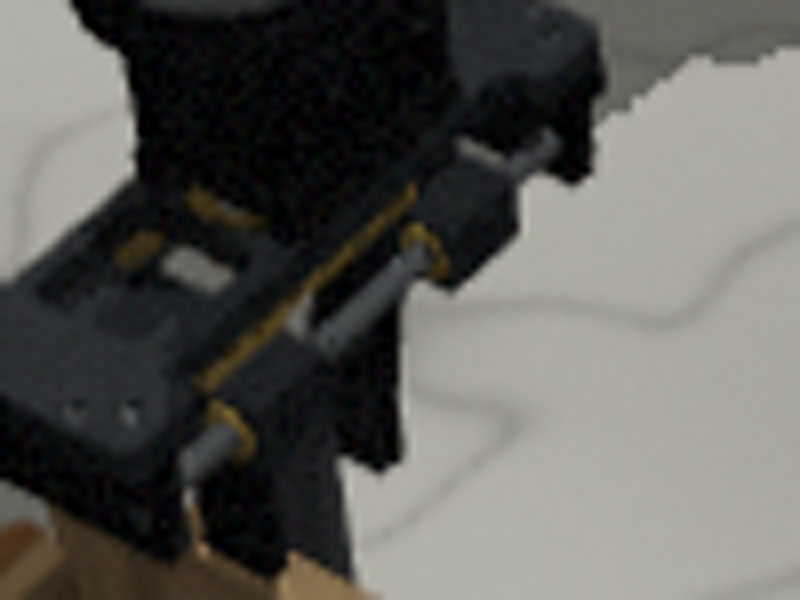

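The plate stands between the fingers at (310,500). Closing gently.

>>> jog_arm([
  [0,0,0,0,0,0,2.5],
  [0,0,0,0,0,0,1.6],
  [0,0,0,0,0,0,1.2],
  [0,0,0,0,0,0,0.8],
  [0,0,0,0,0,0,0.5],
  [0,0,0,0,0,0,0.5],
  [0,0,0,0,0,0,0.5],
], squeeze=20)

```text
time: 4.62
position: [0.6234, -0.1676, 0.1726]
tool_rot: [0.129, 1.568, -0.128]
ft_force: [-3.4, 1.0, 2.7]
grip_width: 0.112
```

>>> jog_arm([
  [0,0,0,0,0,-0.1,0.5],
  [0,0,-0.5,-0.087,0.055,0,0.5],
  [0,0,-0.5,-0.087,0.055,0,0.5],
  [0,0,0,0,0,0,0.5],
])

```text
time: 5.12
position: [0.6234, -0.1665, 0.1744]
tool_rot: [0.114, 1.568, -0.142]
ft_force: [1.4, -1.4, 0.2]
grip_width: 0.114
```

>>> jog_arm([
  [0,0,-0.5,-0.087,0.055,0,0.5],
  [0,0,-0.5,-0.087,0.055,0,0.5],
  [0,0,-0.5,-0.087,0.055,0,0.5],
  [0,0,-0.5,-0.087,0.055,0,0.5],
  [0,0,0,0,0,0,0.5],
])

```text
time: 5.75
position: [0.6235, -0.1641, 0.1778]
tool_rot: [0.087, 1.571, -0.17]
ft_force: [0.9, -0.8, -0.4]
grip_width: 0.111
```

>>> jog_arm([
  [0,0,-0.5,-0.087,0.055,0,0.5],
  [0,0,-0.5,-0.087,0.055,0,0.5],
  [0,0,0,0,0,0,0.5],
])

```text
time: 6.12
position: [0.6236, -0.1629, 0.1794]
tool_rot: [0.073, 1.572, -0.183]
ft_force: [-0.1, -0.5, -0.7]
grip_width: 0.112
```

Run:
```python
from h import *
np.set_printoptions(precision=4,suppress=True)
s=get_state();Rt=R.from_rotvec(s['tool_rot']);G=R.from_euler('z',YAW)
print('tilt',np.degrees((G.inv()*Rt*(gate_rot(0,0,1).inv()*G)).as_rotvec()))
print(G.inv().apply(s['position']-HINGE)*1000, G.inv().apply(s['ft_force']))
print('pivot moment at TCP', s['torque'])
save('scene','s3',(165,100,225,145),13)
```

```text
tilt [-4.0193  0.0025 -0.0058]
[ -19.4146 -164.9463  179.4333] [-0.0073 -0.5236 -0.6858]
pivot moment at TCP [-0.1948 -0.0316 -0.1058]
```

View pics/s3.png

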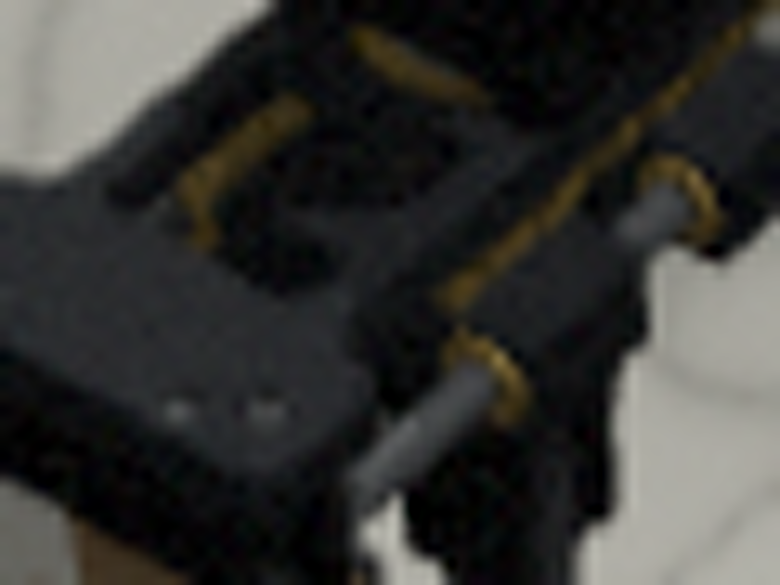

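Catch is hidden now. Lift is about 4° (tip up about 10.7 mm). Pulling gently to feel for the opening.

>>> jog_arm([
  [0.34,0,0,0,0.01,-0.1,0.5],
  [0.34,0,0,0,0.01,-0.1,0.5],
  [0.34,0,0,0,0.01,-0.1,0.5],
  [0,0,0,0,0,0,0.5],
])

```text
time: 6.68
position: [0.6205, -0.1621, 0.1794]
tool_rot: [0.088, 1.571, -0.197]
ft_force: [0.8, -0.2, -1.6]
grip_width: 0.113
```

>>> jog_arm([
  [0.34,0,0,0,0.01,-0.1,0.5],
  [0,0,0,0,0,0,0.5],
])

```text
time: 6.92
position: [0.6196, -0.1618, 0.1793]
tool_rot: [0.092, 1.57, -0.202]
ft_force: [0.9, -0.2, 0.3]
grip_width: 0.115
```

>>> jog_arm([
  [0.34,0,0,0,0.01,-0.1,0.5],
  [0,0,0,0,0,0,0.5],
])

```text
time: 7.18
position: [0.6186, -0.1616, 0.1793]
tool_rot: [0.097, 1.57, -0.206]
ft_force: [1.1, -0.1, -1.8]
grip_width: 0.109
```

>>> jog_arm([
  [0.17,0,0,0,0.005,-0.05,0.5],
  [0,0,0,0,0,0,0.5],
])

```text
time: 7.42
position: [0.6183, -0.1615, 0.1794]
tool_rot: [0.099, 1.569, -0.209]
ft_force: [1.2, 0.2, -0.4]
grip_width: 0.11
```

>>> jog_arm([
  [0.17,0,0,0,0.005,-0.05,0.5],
  [0,0,0,0,0,0,0.5],
])

```text
time: 7.68
position: [0.6178, -0.1613, 0.1793]
tool_rot: [0.102, 1.569, -0.211]
ft_force: [0.9, -1.0, -0.5]
grip_width: 0.113
```

>>> jog_arm([
  [0.17,0,0,0,0.005,-0.05,0.5],
  [0,0,0,0,0,0,0.5],
])

```text
time: 7.92
position: [0.6173, -0.1611, 0.1793]
tool_rot: [0.104, 1.569, -0.213]
ft_force: [1.3, -0.3, -1.3]
grip_width: 0.119
```

>>> jog_arm([
  [0.17,0,0,0,0.005,-0.05,0.5],
  [0,0,0,0,0,0,0.5],
])

```text
time: 8.18
position: [0.6168, -0.161, 0.1793]
tool_rot: [0.106, 1.568, -0.216]
ft_force: [1.5, 0.1, -0.7]
grip_width: 0.11
```

>>> jog_arm([
  [0.34,0,0,0,0.01,-0.1,0.5],
  [0.34,0,0,0,0.01,-0.1,0.5],
  [0,0,0,0,0,0,0.5],
])

```text
time: 8.55
position: [0.6148, -0.1603, 0.1793]
tool_rot: [0.116, 1.567, -0.225]
ft_force: [0.3, -1.2, -0.5]
grip_width: 0.113
```

>>> jog_arm([
  [0.34,0,0,0,0.01,-0.1,0.5],
  [0.34,0,0,0,0.01,-0.1,0.5],
  [0,0,0,0,0,0,0.5],
])

```text
time: 8.93
position: [0.6129, -0.1598, 0.1793]
tool_rot: [0.125, 1.566, -0.234]
ft_force: [0.7, -0.5, -1.4]
grip_width: 0.112
```

>>> jog_arm([
  [0.34,0,0,0,0.01,-0.1,0.5],
  [0.34,0,0,0,0.01,-0.1,0.5],
  [0.34,0,0,0,0.01,-0.1,0.5],
  [0,0,0,0,0,0,0.5],
])

```text
time: 9.43
position: [0.61, -0.1587, 0.1793]
tool_rot: [0.139, 1.564, -0.248]
ft_force: [1.3, -0.8, -0.7]
grip_width: 0.113
```

Run:
```python
from h import *
np.set_printoptions(precision=4,suppress=True)
print(get_state())
save('scene','s4',(150,100,250,175),8); save('top','t4',(280,90,450,260),4)
```

```text
{'time': 9.425, 'joint_positions': array([-0.3691,  0.3627,  0.6818,  1.6123, -0.1654,  1.2389,  0.0863]), 'qd': array([ 0.0006,  0.0011,  0.    , -0.0013, -0.0013,  0.002 ,  0.0023]), 'joint_torque': array([ -0.286 , -42.4516,   7.3615, -29.523 ,   0.3389,   0.09  ,
         0.1363]), 'position': array([ 0.61  , -0.1587,  0.1793]), 'tool_rot': array([ 0.1388,  1.5644, -0.2483]), 'ft_force': array([ 1.3219, -0.752 , -0.742 ]), 'torque': array([ 0.0167,  0.0587, -0.168 ]), 'grip_width': 0.11295159444815142}
```

View pics/s4.png

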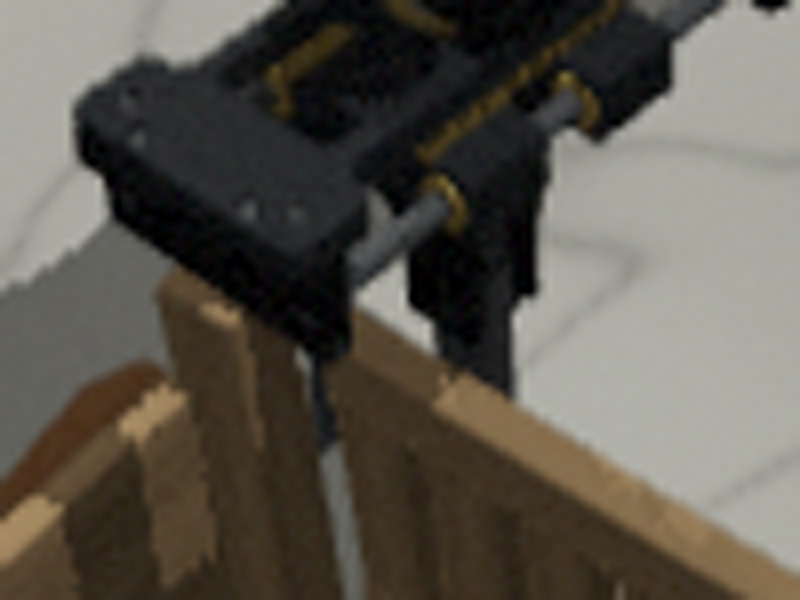

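View pics/t4.png

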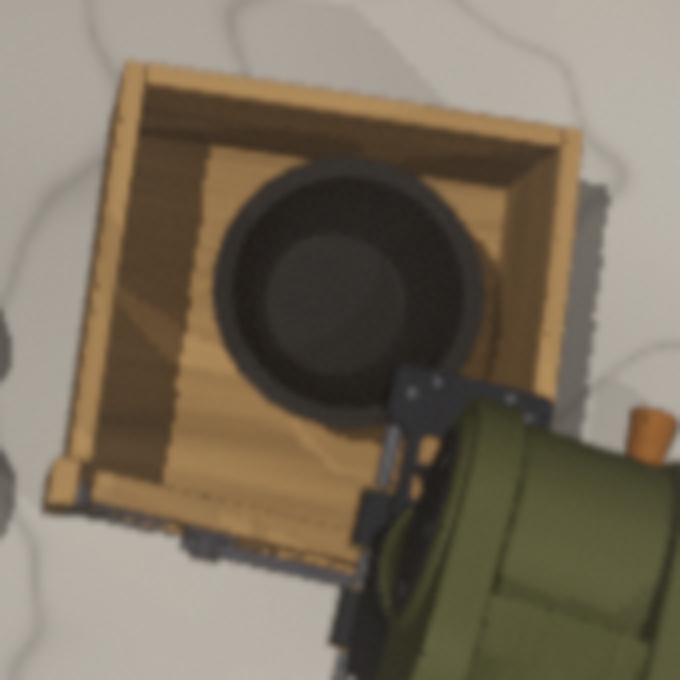

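The gate is moving freely (a gap at (320,430) in the scene crop) and the forces stay under 2 N. Next I plan the swing.

```bash
cat >> h.py <<'E'
def info():
    s=get_state();Rt=R.from_rotvec(s['tool_rot'])
    B=gate_rot(0,0,1)  # = G0*base
    z=Rt.apply([0,0,1]); phi=YAW-np.arctan2(z[1],z[0]); G=R.from_euler('z',YAW-phi)
    loc=G.inv().apply(s['position']-HINGE)*1000
    tilt=np.degrees((G.inv()*Rt*(gate_rot(phi,0,1).inv()*G)).as_rotvec())
    print('t',s['time'],'phi',round(phi,4),np.degrees(phi).round(2),'local mm',loc.round(1),'tilt',tilt.round(2),'F gate',G.inv().apply(s['ft_force']).round(1),'j',s['joint_positions'].round(2),'grip',round(s['grip_width']*87,1))
    return s,Rt,phi,loc
E
python3 - <<'E'
from h import *
np.set_printoptions(precision=3,suppress=True)
s,Rt,phi,loc=info()
p=s['position'];D=np.radians(2.5);dz=R.from_euler('z',-D)
pn=HINGE+dz.apply(p-HINGE)
print('row',np.degrees((Rt.inv()*dz*Rt).as_rotvec()),Rt.inv().apply(pn-p)*100)
E
```

```text
t 9.525 phi 0.0833 4.78 local mm [ -19.8 -165.3  179.2] tilt [-3.98 -0.31 -0.01] F gate [ 0.9 -1.  -1.3] j [-0.37  0.36  0.68  1.61 -0.17  1.24  0.09] grip 9.8
row [ 2.494  0.173 -0.014] [-0.011  0.101 -0.719]
```

>>> jog_arm([
  [1.25,0.09,0,0,0.043,-0.36,0.5],
  [1.25,0.09,0,0,0.043,-0.36,0.5],
  [1.25,0.09,0,0,0.043,-0.36,0.5],
  [1.25,0.09,0,0,0.043,-0.36,0.5],
])

```text
time: 10.02
position: [0.5966, -0.1532, 0.1791]
tool_rot: [0.209, 1.56, -0.318]
ft_force: [0.6, -0.5, 0.2]
grip_width: 0.111
```

Run:
```python
from h import *
info()
```

```text
t 10.025 phi 0.1723 9.87 local mm [ -19.5 -165.5  179.1] tilt [-3.95 -0.33 -0.01] F gate [ 0.7 -0.2  0.2] j [-0.4   0.34  0.7   1.64 -0.15  1.24 -0.01] grip 9.7
```

>>> jog_arm([
  [2.5,0.17,0,-0.01,0.1,-0.72,0.5],
  [2.5,0.17,0,-0.01,0.1,-0.72,0.5],
  [2.5,0.17,0,-0.01,0.1,-0.72,0.5],
  [2.5,0.17,0,-0.01,0.1,-0.72,0.5],
])

```text
time: 10.52
position: [0.5715, -0.1385, 0.1791]
tool_rot: [0.348, 1.544, -0.455]
ft_force: [0.8, 0.2, -1.2]
grip_width: 0.114
```

Run:
```python
from h import *
info()
```

```text
t 10.525 phi 0.3483 19.96 local mm [ -19.4 -165.9  179.1] tilt [-3.91 -0.34 -0.01] F gate [ 0.6  0.6 -1.2] j [-0.46  0.29  0.73  1.7  -0.13  1.24 -0.22] grip 9.9
```

>>> jog_arm([
  [2.5,0.17,0,-0.01,0.1,-0.72,0.5],
  [2.5,0.17,0,-0.01,0.1,-0.72,0.5],
  [2.5,0.17,0,-0.01,0.1,-0.72,0.5],
  [2.5,0.17,0,-0.01,0.1,-0.72,0.5],
])

```text
time: 11.02
position: [0.5494, -0.1198, 0.1791]
tool_rot: [0.486, 1.52, -0.591]
ft_force: [1.2, -1.3, -0.7]
grip_width: 0.116
```

Run:
```python
from h import *
info()
save('top','t5',s=1.4);save('scene','s5',s=1.4)
```

```text
t 11.025 phi 0.5235 29.99 local mm [ -19.1 -166.2  179.1] tilt [-3.87 -0.34 -0.01] F gate [ 1.7 -0.3 -0.7] j [-0.53  0.24  0.76  1.76 -0.1   1.24 -0.43] grip 10.1
```

View pics/s5.png

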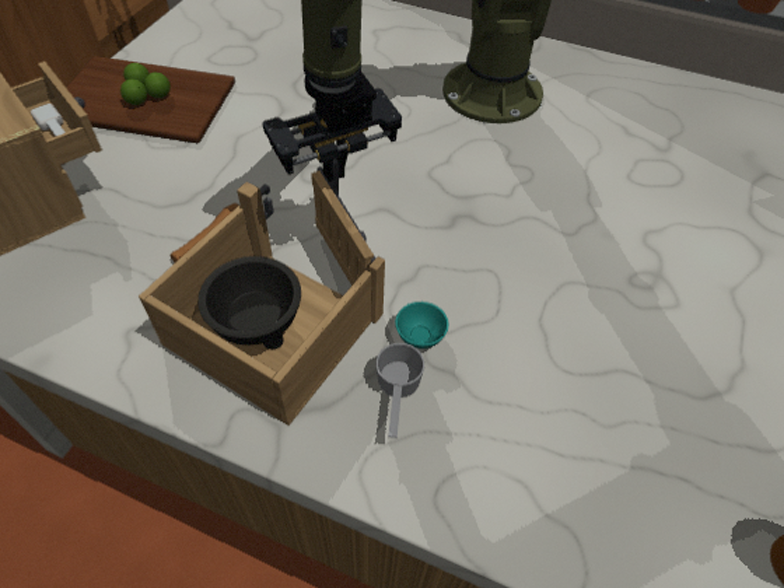

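The gate swings open with the gripper; the forces are low. Continuing.

>>> jog_arm([
  [2.5,0.17,0,0,0.108,-0.72,0.5],
  [2.5,0.17,0,-0.01,0.108,-0.72,0.5],
  [2.5,0.17,0,-0.01,0.108,-0.72,0.5],
  [2.5,0.17,0,-0.01,0.108,-0.72,0.5],
  [2.5,0.17,0,-0.01,0.108,-0.72,0.5],
  [2.5,0.17,0,-0.01,0.108,-0.72,0.5],
])

```text
time: 11.88
position: [0.5234, -0.0854, 0.179]
tool_rot: [0.691, 1.467, -0.793]
ft_force: [-2.3, -3.0, 1.5]
grip_width: 0.113
```

Run:
```python
from h import *
info()
```

```text
t 11.875 phi 0.7853 45.0 local mm [ -18.5 -166.6  179. ] tilt [-3.87 -0.31 -0.01] F gate [ 1.1 -3.6  1.5] j [-0.62  0.17  0.78  1.82 -0.07  1.25 -0.77] grip 9.8
```

>>> jog_arm([
  [2.5,0.17,0,0,0.108,-0.72,0.5],
  [2.5,0.17,0,-0.01,0.108,-0.72,0.5],
  [2.5,0.17,0,-0.01,0.108,-0.72,0.5],
  [2.5,0.17,0,-0.01,0.108,-0.72,0.5],
  [2.5,0.17,0,-0.01,0.108,-0.72,0.5],
  [2.5,0.17,0,-0.01,0.108,-0.72,0.5],
])

```text
time: 12.62
position: [0.507, -0.045, 0.1788]
tool_rot: [0.896, 1.394, -0.994]
ft_force: [-4.6, -2.9, 4.6]
grip_width: 0.113
```

Run:
```python
from h import *
info()
```

```text
t 12.625 phi 1.0483 60.06 local mm [ -18.2 -166.8  178.8] tilt [-3.91 -0.25 -0.01] F gate [ 1.1 -5.3  4.6] j [-0.7   0.12  0.78  1.86 -0.06  1.26 -1.12] grip 9.8
```

>>> jog_arm([
  [2.5,0.17,0,-0.01,0.06,-0.72,0.5],
  [2.5,0.17,0,-0.02,0.06,-0.72,0.5],
  [2.5,0.17,0,-0.02,0.06,-0.72,0.5],
  [2.5,0.17,0,-0.02,0.08,-0.72,0.5],
])

```text
time: 13.12
position: [0.5022, -0.016, 0.1789]
tool_rot: [1.033, 1.33, -1.122]
ft_force: [-0.2, -1.9, -1.6]
grip_width: 0.115
```

Run:
```python
from h import *
info()
```

```text
t 13.125 phi 1.2227 70.06 local mm [ -18.3 -166.8  178.9] tilt [-3.72 -0.25 -0.01] F gate [ 1.8 -0.5 -1.6] j [-0.75  0.11  0.77  1.87 -0.06  1.26 -1.35] grip 10.0
```

>>> jog_arm([
  [2.5,0.17,0,-0.01,0.085,-0.72,0.5],
  [2.5,0.17,0,-0.01,0.085,-0.72,0.5],
  [2.5,0.17,0,-0.01,0.085,-0.72,0.5],
  [2.5,0.17,0,-0.01,0.085,-0.72,0.5],
])

```text
time: 13.62
position: [0.5025, 0.0129, 0.1789]
tool_rot: [1.168, 1.257, -1.25]
ft_force: [1.3, -2.7, -2.3]
grip_width: 0.112
```

>>> jog_arm([
  [2.5,0.17,0,-0.01,0.085,-0.72,0.5],
  [2.5,0.17,0,-0.01,0.085,-0.72,0.5],
  [2.5,0.17,0,-0.01,0.085,-0.72,0.5],
  [1.5,0.1,0,0,0.055,-0.43,0.5],
  [1.0,0.07,0,0,0.035,-0.28,0.5],
  [0,0,0,0,0,0,0.5],
  [0,0,0,0,0,0,0.5],
])

```text
time: 14.5
position: [0.5081, 0.042, 0.1791]
tool_rot: [1.301, 1.176, -1.374]
ft_force: [4.2, -2.2, -6.0]
grip_width: 0.116
```

Run:
```python
from h import *
info()
save('scene','s6',(140,20,420,230),2.8);save('top','t6',s=1.4)
```

```text
t 14.5 phi 1.5704 89.98 local mm [ -18.6 -166.6  179.1] tilt [-3.52 -0.12 -0.  ] F gate [ 1.5  4.5 -6. ] j [-0.82  0.12  0.75  1.85 -0.1   1.26 -1.77] grip 10.1
```

View pics/s6.png

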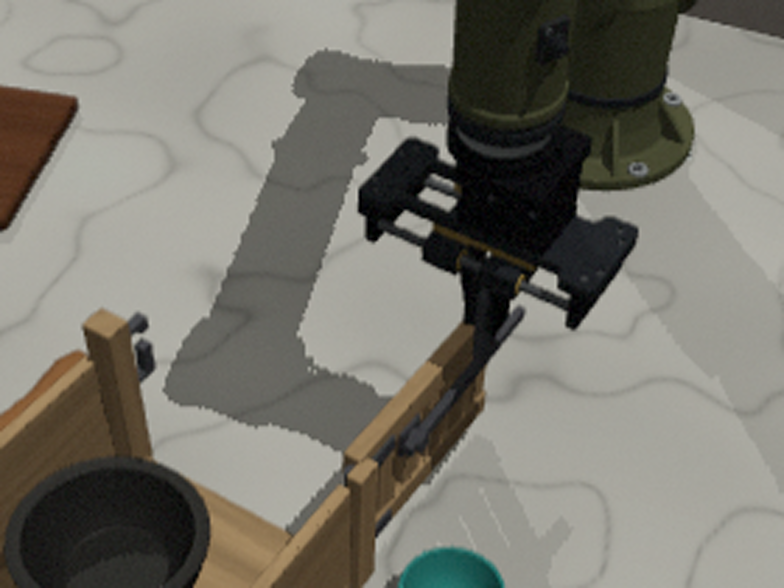

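View pics/t6.png

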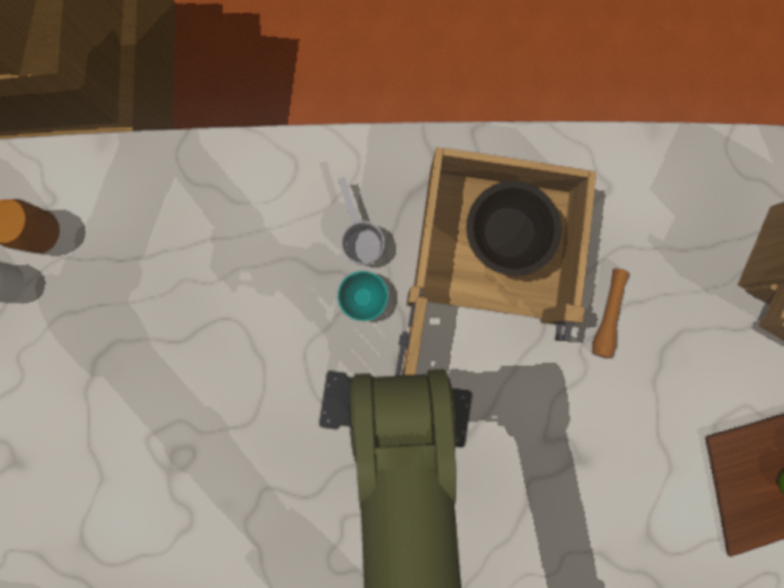

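The gate stands square to the crib front: top-view line from (418,300) to (410,375). Lowering the bar along its arc.

>>> jog_arm([
  [0,0,0,0,0.06,0,0.5],
  [0,0,0.5,0.085,-0.05,0,0.5],
  [0,0,0.5,0.085,-0.05,0,0.5],
  [0,0,0.5,0.085,-0.05,0,0.5],
  [0,0,0.5,0.085,-0.05,0,0.5],
  [0,0,0,0,0,0,0.5],
])

```text
time: 15.35
position: [0.506, 0.0425, 0.1758]
tool_rot: [1.315, 1.149, -1.349]
ft_force: [2.2, -3.3, -4.4]
grip_width: 0.114
```

>>> jog_arm([
  [0,0,0.5,0.085,-0.05,0,0.5],
  [0,0,0.5,0.085,-0.05,0,0.5],
  [0,0,0,0,0,0,0.5],
])

```text
time: 15.72
position: [0.5049, 0.0428, 0.1741]
tool_rot: [1.322, 1.135, -1.336]
ft_force: [0.6, -2.4, -4.0]
grip_width: 0.115
```

Run:
```python
from h import *
info()
```

```text
t 15.725 phi 1.5701 89.96 local mm [ -18.9 -169.9  174.1] tilt [-0.59 -0.11 -0.  ] F gate [ 2.3  0.9 -4. ] j [-0.85  0.07  0.74  1.9  -0.05  1.2  -1.82] grip 10.0
```

>>> jog_arm([
  [0,0,0.3,0.085,-0.03,0,0.5],
  [0,0,0.2,0.085,-0.03,0,0.5],
  [0,0,0,0,0,0,0.5],
])

```text
time: 16.1
position: [0.5041, 0.0431, 0.1726]
tool_rot: [1.325, 1.129, -1.33]
ft_force: [-3.5, -1.8, 0.3]
grip_width: 0.116
```

>>> jog_arm([
  [0,0,0,0.05,0,0,0.5],
  [0,0,0,0,0,0,0.5],
])

```text
time: 16.35
position: [0.5042, 0.0433, 0.1725]
tool_rot: [1.326, 1.129, -1.33]
ft_force: [-5.0, -1.6, 4.8]
grip_width: 0.117
```

Run:
```python
from h import *
info(); print(get_state()['torque'])
save('scene','s7',(270,110,350,190),8)
```

```text
t 16.35 phi 1.5699 89.95 local mm [ -19.3 -170.7  172.5] tilt [-0.15 -0.07 -0.  ] F gate [ 2.4 -4.7  4.8] j [-0.85  0.06  0.74  1.91 -0.05  1.18 -1.82] grip 10.2
[-0.31628878  1.27505214 -0.35429796]
```

View pics/s7.png

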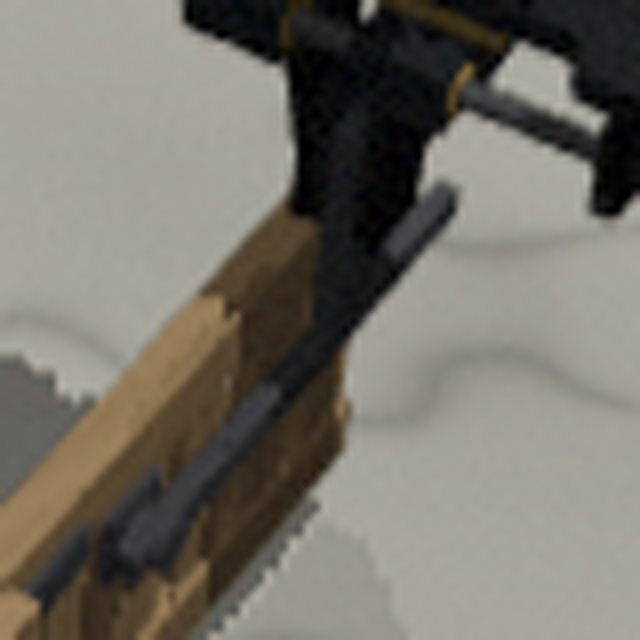

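The bar lies level on its stop (Fz has turned positive). I'll ease off the preload and release.

>>> jog_arm([
  [0,0,0,-0.05,-0.04,-0.04,0.5],
  [0,0,0,0,0,0,1.1],
  [0,0,0,0,0,0,1.4],
  [0,0,0,0,0,0,2.0],
  [0,0,0,0,0,0,3.0],
  [0,0,0,0,0,0,4.0],
  [0,0,0,0,0,0,4.0],
])

```text
time: 17.27
position: [0.5042, 0.0432, 0.1724]
tool_rot: [1.326, 1.128, -1.33]
ft_force: [-0.5, -0.2, 0.8]
grip_width: 0.43
```

Run:
```python
from h import *
info(); print(get_state()['torque'])
save('scene','s8',(270,90,350,165),8)
```

```text
t 17.275 phi 1.5702 89.97 local mm [ -19.2 -170.6  172.4] tilt [-0.08 -0.12 -0.  ] F gate [ 0.3 -0.5  0.8] j [-0.85  0.06  0.74  1.91 -0.04  1.18 -1.83] grip 37.4
[-0.08832751  0.21489992 -0.0296679 ]
```

View pics/s8.png

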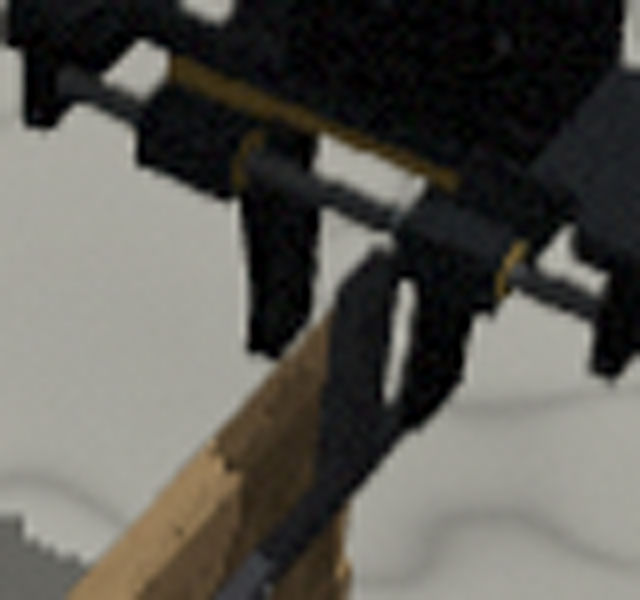

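The fingers are clear of the plate (at (360,330)) on both sides. Retreating straight up.

>>> jog_arm([
  [0,0,0,-0.6,0,0,4],
  [0,0,0,-1.2,0,0,4],
  [0,0,0,-2,0,0,4],
  [0,0,0,-2.5,0,0,4],
  [0,0,0,-3,0,0,4],
  [0,0,0,-3,0,0,4],
  [0,0,0,-2,0,0,4],
  [0,0,0,0,0,0,4],
])

```text
time: 18.32
position: [0.5055, 0.0435, 0.3176]
tool_rot: [1.329, 1.126, -1.326]
ft_force: [0.5, -0.1, -0.1]
grip_width: 0.454
```

Run:
```python
from h import *
info()
save('scene','s9',(140,20,420,230),2.8);save('top','t9',(200,80,480,290),2.8)
```

```text
t 18.325 phi 1.5704 89.97 local mm [ -19.6 -169.4  317.6] tilt [ 0.12  0.   -0.  ] F gate [ 0.   0.5 -0.1] j [-0.88 -0.04  0.72  1.7   0.03  1.47 -1.89] grip 39.5
```

View pics/s9.png

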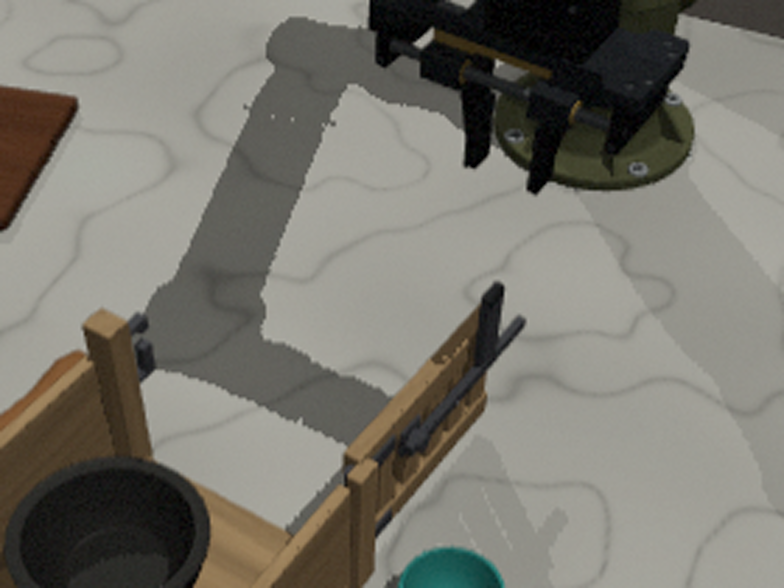

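View pics/t9.png

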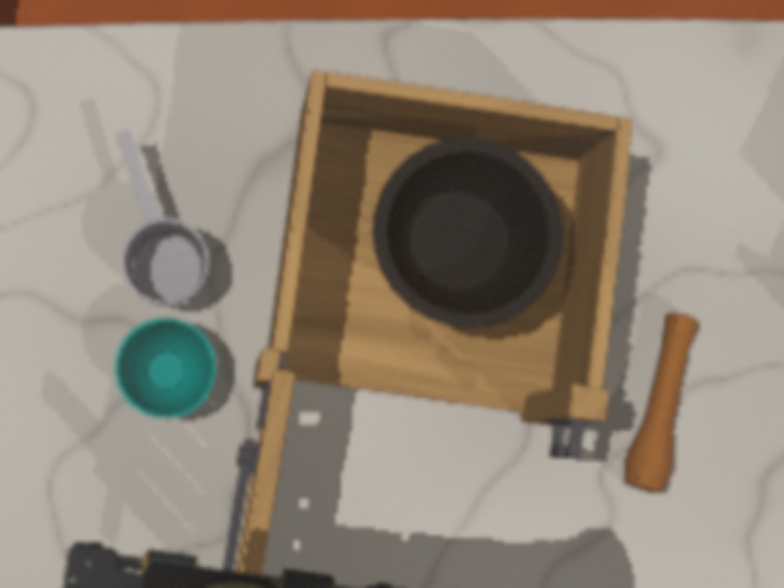

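Run:
```python
from h import *
G=lambda phi:R.from_euler('z',YAW-phi)
for phi in (1.50,1.57,1.64):
  f=lambda q:(np.array(proj('scene',HINGE+G(phi).apply(q)))-[140,20])*2.8
  print(phi,'thumb top',f([-.0165,-.17,.19]).round(),'gate top end',f([0,-.205,.143]).round(),
   'tip153',f([-.0165,-.222,.11]).round(),'lifted2deg thumb',f([-.0165,-.167,.1935]).round(),'tip',f([-.0165,-.222,.1153]).round())
a,b=np.load('pics/top0.npy').astype(int),np.load('pics/top0.npy').astype(int)
b=np.load('pics/t9.npy').astype(int)
for n,(x0,y0,x1,y1) in dict(bowl=(238,190,280,232),cup=(235,120,280,192),molc=(332,128,402,198),pestle=(420,188,452,258)).items():
  A=np.float32(a[y0:y1,x0:x1].mean(2));B=np.float32(b[y0:y1,x0:x1].mean(2));print(n,cv2.phaseCorrelate(A,B))
```

```text
1.5 thumb top [473. 283.] gate top end [469. 295.] tip153 [492. 319.] lifted2deg thumb [472. 282.] tip [492. 314.]
1.57 thumb top [486. 289.] gate top end [484. 301.] tip153 [508. 327.] lifted2deg thumb [485. 288.] tip [508. 322.]
1.64 thumb top [499. 296.] gate top end [499. 308.] tip153 [523. 335.] lifted2deg thumb [497. 295.] tip [524. 330.]
bowl ((0.4877629739481151, 0.580263481868105), 0.9427808480203888)
cup ((0.4903550645052981, 0.018686790876209614), 0.9753749940130446)
molc ((0.0696224867289672, 0.018705821467492), 0.9691310556214533)
pestle ((0.5641631097078967, -0.06821779021722563), 1.0334985721856356)
```

```bash
python3 -c "
from bench import *
print(close_job())"
```

```text
the job is handed in; nothing more can be done
None
```

The gate stands open, about square to the front of the crib, with the bar back on its stop and the gripper about 15 cm above it, touching nothing. I handed the job in at about 18.4 s.

- **Lifting:** I gripped the thumb piece and raised the bar about 4°, roughly 10.7 mm at the tip. I pulled in 0.5–1 mm steps, and the bar passed through the opening on the first try.
- **Forces:** The pull never met more than about 2 N at the catch. The highest wrist force I read in the whole run was about 7 N. I took readings only at the end of each move, so short peaks in between were not seen.
- **Swing and release:** The gripper carried the gate round to 90°. I lowered the bar along its arc until it met its stop, then opened the jaws and backed straight up.

**Last checks:**
- **Gate angle:** the gripper read 1.570 rad when it let go. Matching the last picture puts it nearer 1.57 to 1.61, so the two differ slightly but both are about square.
- **Bar:** it looked level in the last picture, but the pixels only roughly fit the level pose and would not show a tilt of a degree or two. The contact felt at the stop before release is the better evidence.
- **Molcajete, pestle, bowl and cup:** image comparison gave shifts under 1 pixel, so I take them as not moved.

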